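Set the depth stop of the roll-filling rod on the setting block

ROBOT

A 6-joint arm with a two-finger parallel gripper is mounted at the origin on a cart in front of the work surface, level with it; the furniture and walls round the work are solid. World frame = base frame: x ahead of the robot, y to its left, z up, the work surface at z = 0. Lengths are in mm, angles in rad, forces in N, time in s.
With the tool pointing down it reaches from about 350 to 775 mm from the base axis. Payload 7.3 kg.
Tool frame: the origin (TCP) lies at the very end of the fingers, on their centre line; the grasp point (between the pads) lies 19 mm behind it; z points along the fingers, y is the line along which they close (so a half turn about z gives the same grasp; the last joint's range is limited). The gripper opens to 92 mm and grips with 3 to 60 N. Pads are 19 mm wide; open, the fingers measure 130 mm over their backs; the gripper's body (75 mm by 190 mm) begins 47 mm behind the grasp point.
Start: joints at [-1.358, 0.342, 1.524, -0, 1.275, -0.146], TCP at [184.377, -491.579, 226.741] pointing down, gripper open.
Joint ranges: [-2.53, 2.53], [-0.77, 2.02], [0.04, 2.7], [-1, 4.14], [0.28, 2.66], [-3.11, 3.11]. Speed limits (rad/s): [2.57, 2.57, 3.14, 3.14, 3.14, 3.14].

INTERFACE

Orientations are given as [roll, pitch, yaw] about the fixed x, y, z axes, in that order (R = Rz(yaw) Ry(pitch) Rx(roll)).
In Python, from plant import get_obs, vision, workorder gives the robot as it stands.
- The arm moves only by the shell command python3 -m pendant 'ROWS' [OPENING]. ROWS is a JSON object of lists of equal length, an entry for each row: "dp": the shift along the tool's x, y, z in m, a list of three; "rotation": the turn, a rotation vector about the tool's x, y, z in rad, a list of three. A call has 1 to 8 rows; each row is the pose to reach, as a shift and turn from the pose commanded when the call began, along the tool's axes at that moment; what a row does not reach only later rows make up. A row lasts 1/8 s, in which the tool goes at most 62.5 mm and 10.7 degrees, less where a joint would pass 70% of its speed; a pose out of reach is approached as far as the arm can. A call with a gripper value outside its range is refused whole. OPENING is the finger opening in m, from 0 to 0.0918, set as the call begins (- or left out, the last holds). The fingers move at their own pace and stop on an object; the grip force is fixed at half the most. Time passes only in rows, so rows that repeat a pose let the fingers close. It gives the time, the measured TCP pose, the force, the opening and the grip force at its end, in the units of the state.
- get_obs(): the state, without advancing time (a new reading comes with each control period).
- vision.capture(name): name is "scene" or "side" or "wrist"; returns a dict with "pixels" (420x560x3 uint8, red, green, blue), "vfov" (degrees; the focal length in pixels is half the picture's height over the tangent of half this angle, whatever the lens; pixels are square), "cx", "cy" (the principal point, pixels), "dist" ([k1, k2, p1, p2, k3] as OpenCV has them; the pictures are not rectified), "pose" (4x4, takes a point from camera to world coordinates); the wrist camera has in their place "T_tool_cam" (4x4, takes a point from camera to tool coordinates, whose origin is the TCP and whose axes are the flange's). Camera axes: x right, y up, looking along -z (the intrinsics and any distortion apply to the point x, -y, -z); pixel columns grow to the right and rows downward; lengths in mm; the calibration is good to about 2 mm. A picture is of the moment at which its call begins: read the wrist's pose just before it. There is no depth.
- workorder.close_job(): hands the job in; it is judged then, once.
The state is a dict: "time": time; "joint_positions": joint angles; "dq": joint speeds; "tau": joint torques, N m; "tool_pos": TCP position; "tcp_rot": TCP orientation; "contact_force": force on the tool from outside, world axes, zero at the start; "moment": the same for the moment, N m; "grip_width": finger opening in mm; "finger_force": force on a finger pad.
Only numpy, scipy, OpenCV 4.12 (cv2) and the standard library are available. Lean on these libraries where they do the work, as an engineer would, in place of code of your own. Each camera call takes 0.05 s, during which the arm holds its last target. There are 200 camera calls.

TASK

The stop ring on the roll-filling rod has to be set to today's filling depth. Take the rod out of its wooden rest, lower it gently into the bore of the aluminium setting block until it bottoms out and hold it pressed on the bottom with about 13 N for a second; then slide the stop ring down the rod until it sits flat on the block's face, hold it pressed there just as lightly for about two seconds, and leave rod and ring standing in the block. Do not ram the rod or the ring, and leave the nozzle, the dough scraper and the pastry brush where they are.

Things in the scene. Friction and masses are not known exactly. Their poses are not given: they have to be found in the camera images.
- rod: Loose upright depth rod, 100 mm, 0.13 to 0.21 kg with ring. Origin: centre of the flat tip at its lower end, z up along the rod. Steel shaft 14 mm across, tip chamfered 2 x 3 mm; round dark-wood handle 22 mm across, 78 to 100 mm above the tip: grip it there from above. Starts standing in the rest, tip 10 mm above the table. Press it on the bore's bottom with 11 to 16 N; over 20 N spoils the job
- stop_ring: Dark steel disc on the shaft, 60 mm across, 7 mm thick, hub 21 mm across rising to 10 mm. Origin: centre of its flat underside, z up. Slides with 4 N friction and stays where left; starts 63 to 66 mm above the tip, goes down to 36. Push it down on the disc with fingertips straddling handle and hub (about 34 mm open): press 6 to 15 N on the block beyond friction; over 20 N spoils the job
- block: Fixed aluminium setting block, 76 x 76 mm, 80 mm high, on a 96 x 96 x 10 mm base plate; the small black clamp knob low on its -x side is not used. Origin: centre of its underside, z up. One blind bore in the middle of the top face, 16.4 mm across, 1.5 mm chamfer; its rigid bottom lies 42 to 60 mm below the face, differently each time, and cannot be measured from outside
- mouth (a point): Centre of the bore's mouth, in the plane of the block's flat top face, 80 mm above its underside. A side load on the bore's walls takes up part of the press, so let the tool give way sideways while pressing
- rest: Wooden rest, fixed: 56 x 56 mm, 42 mm high, on an 80 x 80 x 10 mm foot, with a 17 mm blind hole 32 mm deep in the middle of its top where the rod stands at the start. Origin: centre of its underside, z up. Rest and block may change places
- nozzle_2: Bystander: steel piping nozzle, 35 mm across, 50 mm high, origin at the centre of its underside
- dough_scraper: Bystander: dough scraper, 98 x 126 x 21 mm, origin at the centre of its underside
- pastry_brush: Bystander: pastry brush with wooden handle, 43 x 240 x 15 mm, lying along y, origin at the centre of its underside
There are look-alikes about, which are no part of the job. What is shaped like the rod but blue or yellow is not meant.

How it is judged (in metres and radians):
On the way, in this order (a step that is already met when the one before it is completed fails the run):
1. the rod is bottomed in the bore and pressed on its bottom with more than 7 N for 0.4 s, the ring not yet on the face (contact force between rod and bore_floor above 7 N and horizontal distance between rod and mouth below 0.004 m and z of stop_ring in the frame of mouth above 0.002 m), for 0.4 s.
2. the ring is held on the block's face with more than 4 N for 1 s, the rod still bottomed (contact force between stop_ring and block above 4 N and z of stop_ring in the frame of mouth below 0.0015 m and distance between rod and bore_floor below 0.009 m), for 1 s.
At the end, for the whole second after the job is handed in: The rod stands at rest in the bore within 5 degrees of upright, its tip within 2 mm of the bore's bottom, and the stop ring's underside is within 1.5 mm of the block's face; the robot has let go (distance between rod and bore_floor below 0.007 m and z of stop_ring in the frame of mouth below 0.0015 m and horizontal distance between rod and mouth below 0.005 m and angle between rod's own z axis and vertical below 0.08 rad and linear speed of rod below 0.02 m/s); the robot touches nothing.
It fails at once if rod or ring is pressed on the block or on the bore's bottom with more than 20 N (contact force between rod and block above 20 N or contact force between rod and bore_floor above 20 N).
It fails at once if a bystander (nozzle, dough scraper, pastry brush) is moved more than 20 mm (distance of any of nozzle_2, dough_scraper, pastry_brush from where it was at the start of the episode above 0.02 m).
It also fails if it takes over 72 s, if anything falls off the work surface, if the arm or the gripper's body presses on something with over 40 N, if the wrist force passes 120 N, or if a joint passes its speed limit or range.

## Working session

There is one attempt and no reset: what is moved stays moved. The work goes in short steps, Python scripts to look and compute and a shell command to move; the robot and the scene stay as the last step left them, time stands still between calls to the robot, and variables do not carry over. Pictures are saved under pics/ and viewed, at most 13 in all, crops included, and the job is handed in when it is done.

```bash
ls; mkdir -p pics
cat > h.py <<'E'
import numpy as np, cv2
from plant import get_obs, vision
from scipy.spatial.transform import Rotation as R
def cap(n):
    o=get_obs(); c=vision.capture(n)
    h,w=c["pixels"].shape[:2]; f=h/2/np.tan(np.radians(c["vfov"])/2)
    K=np.array([[f,0,c["cx"]],[0,f,c["cy"]],[0,0,1]]); d=np.array(c["dist"],float)
    if n=="wrist":
        T=np.eye(4); T[:3,:3]=R.from_euler('xyz',o["tcp_rot"]).as_matrix(); T[:3,3]=o["tool_pos"]; P=T@np.array(c["T_tool_cam"])
    else: P=np.array(c["pose"])
    return dict(img=np.array(c["pixels"]),K=K,d=d,P=P)
def ray(c,u,v):
    p=cv2.undistortPoints(np.array([[[u,v]]],float),c["K"],c["d"])[0,0]
    r=c["P"][:3,:3]@np.array([p[0],-p[1],-1]); return c["P"][:3,3],r/np.linalg.norm(r)
def plane(c,u,v,z):
    o,r=ray(c,u,v); return o+r*(z-o[2])/r[2]
def tri(rs):
    A=sum(np.eye(3)-np.outer(r,r) for o,r in rs); b=sum((np.eye(3)-np.outer(r,r))@o for o,r in rs)
    x=np.linalg.solve(A,b); return x,[np.linalg.norm(np.cross(x-o,r)) for o,r in rs]
def proj(c,X):
    q=np.linalg.inv(c["P"])@np.r_[X,1]; p=np.array([[q[0],-q[1],-q[2]]])
    return cv2.projectPoints(p,np.zeros(3),np.zeros(3),c["K"],c["d"])[0][0,0]
def save(c,n): cv2.imwrite("pics/"+n,c["img"][:,:,::-1])
E
python3 - <<'E'
from h import *
import pickle
o=get_obs(); print({k:np.round(v,3) for k,v in o.items()})
for n in("scene","side"):
    c=cap(n); save(c,n+"0.png"); pickle.dump(c,open(n+".pkl","wb")); print(n,c["P"].round(2),c["K"][0,0],c["d"])
E
```

```text
pics
{'time': np.float64(0.0), 'joint_positions': array([-1.358,  0.343,  1.525,  0.   ,  1.275, -0.146]), 'dq': array([-0.   , -0.   ,  0.   ,  0.   ,  0.001, -0.001]), 'tau': array([  0.   , -43.124, -24.423,   0.072,   0.056,  -0.   ]), 'tool_pos': array([ 184.298, -491.165,  226.062]), 'tcp_rot': array([-3.14 , -0.   ,  0.359]), 'contact_force': array([-0.453, -0.008, -0.291]), 'moment': array([ 0.032, -0.012, -0.043]), 'finger_force': np.float64(0.0), 'grip_width': np.float64(91.992)}
scene [[ 6.8000e-01  4.0000e-01 -6.1000e-01 -2.0934e+02]
 [-7.3000e-01  3.7000e-01 -5.7000e-01 -7.6574e+02]
 [-0.0000e+00  8.4000e-01  5.5000e-01  7.3796e+02]
 [ 0.0000e+00  0.0000e+00  0.0000e+00  1.0000e+00]] 415.16114705570664 [-0.03790571  0.          0.          0.          0.        ]
side [[ 9.3000e-01  3.0000e-01 -1.9000e-01  2.1080e+02]
 [-3.6000e-01  8.0000e-01 -4.9000e-01 -7.7542e+02]
 [ 1.0000e-02  5.2000e-01  8.5000e-01  1.2486e+03]
 [ 0.0000e+00  0.0000e+00  0.0000e+00  1.0000e+00]] 423.2162532337795 [0.03728769 0.         0.         0.         0.        ]
```

View pics/scene0.png

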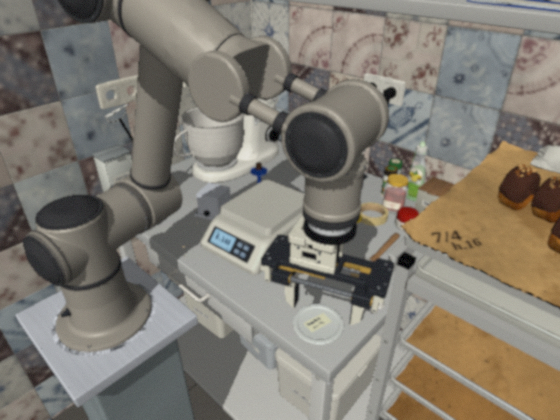

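View pics/side0.png

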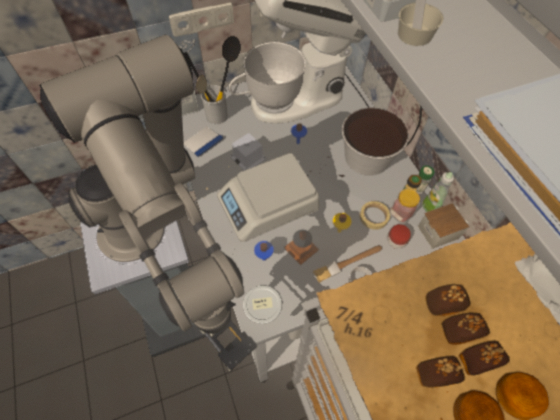

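The side view shows the wooden rest with the ring at about (303,240). A grey block is near (247,150), the blue look-alikes are at (300,130) and (264,248), and the yellow one is at (343,218). In the scene view the arm hides the rest, and the block is at about (210,198). I'll crop and enlarge.

Run:
```python
from h import *
import pickle
s=pickle.load(open("side.pkl","rb")); c=pickle.load(open("scene.pkl","rb"))
a=cv2.resize(s["img"][115:175,205:325],(800,400),interpolation=cv2.INTER_CUBIC)
b=cv2.resize(s["img"][205:285,240:320],(400,400),interpolation=cv2.INTER_CUBIC)[:200*2]
d=cv2.resize(c["img"][160:240,180:280],(400,320),interpolation=cv2.INTER_CUBIC)
a=cv2.resize(a,(560,280)); im=np.zeros((600,800,3),np.uint8); im[:280,:560]=a; im[280:600,:320]=cv2.resize(b,(320,320)); im[280:600,320:720]=d
cv2.imwrite("pics/crop1.png",im[:,:,::-1])
for u,v,z in [(303,240,75),(247,148,80),(240,140,80),(303,240,0),(230,350,200),(300,130,40)]: print(u,v,plane(s,u,v,z).round())
for u,v,z in [(210,195,80)]: print(plane(c,u,v,z).round())
```

```text
303 240 [ 498. -268.   75.]
247 148 [453. 130.  80.]
240 140 [442. 173.  80.]
303 240 [ 516. -235.    0.]
230 350 [ 192. -526.  200.]
300 130 [674. 171.  40.]
[434. 131.  80.]
```

View pics/crop1.png

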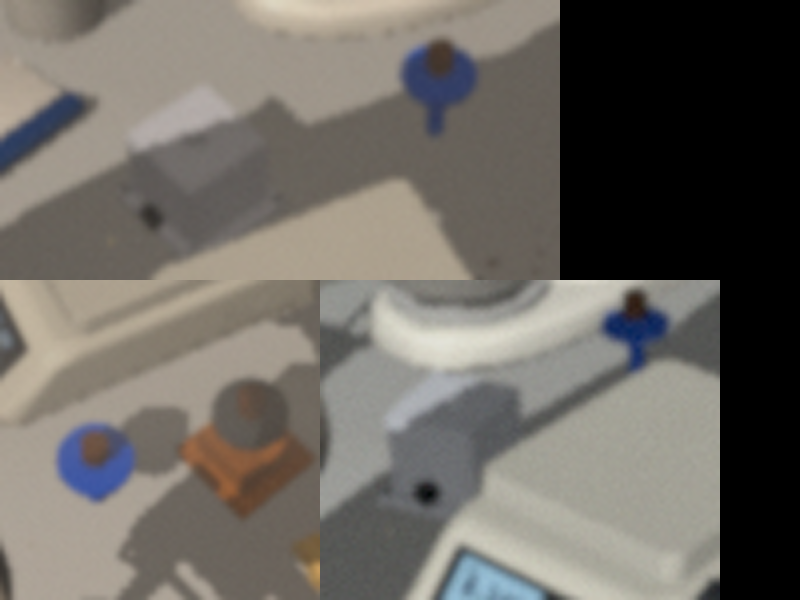

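The crop shows the block in half shadow, its top face centred near side pixel (247,145), or about (443,145,80). The rest with the dark ring is at about (500,-265), with a blue look-alike to its left. I'll approach with the wrist camera.

```bash
cat >> h.py <<'E'
def dp(target,yaw=None):
    o=get_obs(); M=R.from_euler('xyz',o["tcp_rot"]).as_matrix()
    print("pos",o["tool_pos"].round(1),"rot",o["tcp_rot"].round(3),"dp(m)",(M.T@(np.array(target)-o["tool_pos"])/1000).round(4), "" if yaw is None else ("rotz",round(float(-(yaw-o["tcp_rot"][2])),3)))
E
python3 - <<'E'
from h import *
print(np.array(vision.capture("wrist")["T_tool_cam"]).round(2))
dp([440,-290,290],0)
dp([500,-265,290],-0.5)
E
```

```text
[[ 0.0000e+00  9.5000e-01  3.1000e-01  8.5430e+01]
 [ 1.0000e+00  0.0000e+00 -0.0000e+00  4.0000e-02]
 [-0.0000e+00  3.1000e-01 -9.5000e-01 -1.5875e+02]
 [ 0.0000e+00  0.0000e+00  0.0000e+00  1.0000e+00]]
pos [ 184.3 -491.3  226.2] rot [-3.14  -0.     0.359] dp(m) [ 0.3101 -0.0988 -0.0636] ('rotz', 0.359)
pos [ 184.3 -491.3  226.2] rot [-3.14  -0.     0.359] dp(m) [ 0.375  -0.1011 -0.0636] ('rotz', 0.859)
```

```bash
python3 -m pendant '{"dp":[[0.04,-0.011,-0.008],[0.09,-0.025,-0.018],[0.145,-0.039,-0.028],[0.2,-0.054,-0.036],[0.255,-0.069,-0.046],[0.31,-0.084,-0.056],[0.355,-0.096,-0.062],[0.375,-0.101,-0.064]],"rotation":[[0,0,0.08],[0,0,0.18],[0,0,0.28],[0,0,0.4],[0,0,0.5],[0,0,0.6],[0,0,0.7],[0,0,0.73]]}'
python3 -m pendant '{"dp":[[0,0,0],[0,0,0],[0,0,0]],"rotation":[[0,0,0],[0,0,0],[0,0,0]]}'
python3 - <<'E'
from h import *
import pickle
c=cap("wrist"); save(c,"w1.png"); pickle.dump(c,open("w1.pkl","wb"))
c=cap("scene"); pickle.dump(c,open("scene2.pkl","wb"));c=cap("side"); pickle.dump(c,open("side2.pkl","wb"))
E
```

```text
time: 1.15
tool_pos: [501.8, -263.4, 290.7]
tcp_rot: [-3.141, -0.0, -0.37]
contact_force: [-0.1, -0.5, 0.8]
grip_width: 91.9
finger_force: 0.0
time: 1.52
tool_pos: [499.2, -266.1, 290.7]
tcp_rot: [3.141, 0.0, -0.372]
contact_force: [0.0, -0.6, 0.4]
grip_width: 91.7
finger_force: 0.0
```

View pics/w1.png

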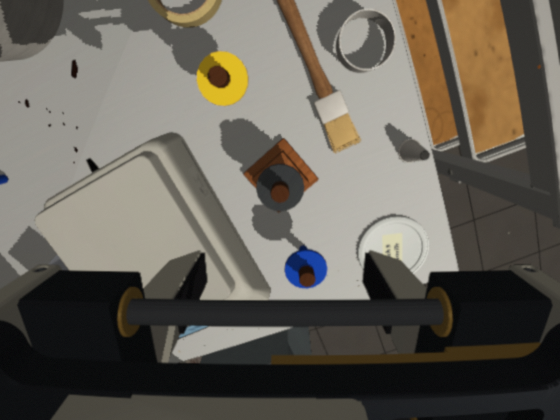

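The wrist view shows the rest at (281,175) with the dark ring at (279,187) and the brown handle at (280,192). The blue look-alike is behind it at (306,270), and the yellow one, the brush, the scale and the ring-shaped nozzle are around it. I'll take a second wrist view with an offset so I can triangulate.

```bash
python3 -m pendant '{"dp":[[-0.03,0.015,0],[-0.06,0.03,0],[-0.06,0.03,0],[-0.06,0.03,0]],"rotation":[[0,0,0],[0,0,0],[0,0,0],[0,0,0]]}' 0.05
cat > seg.py <<'E'
from h import *
def near(c,X,r=45):
    u,v=proj(c,X); x0,y0=max(int(u)-r,0),max(int(v)-r,0); im=c["img"][y0:int(v)+r,x0:int(u)+r]
    return im,x0,y0
def blobs(m,x0,y0,amin=60):
    n,l,s,ce=cv2.connectedComponentsWithStats(m.astype(np.uint8))
    return [(int(s[i,4]),ce[i,0]+x0,ce[i,1]+y0,s[i,2],s[i,3]) for i in range(1,n) if s[i,4]>amin]
E
python3 - <<'E'
from seg import *
import pickle
w2=cap("wrist"); pickle.dump(w2,open("w2.pkl","wb")); save(w2,"w2.png")
w1=pickle.load(open("w1.pkl","rb"))
out=[]
for c in (w1,w2):
    im,x0,y0=near(c,[498,-268,85],60)
    hsv=cv2.cvtColor(im,cv2.COLOR_RGB2HSV).astype(int); H,S,V=hsv[...,0],hsv[...,1],hsv[...,2]
    print("centre",proj(c,[498,-268,85]).round())
    print("handle?",[tuple(np.round(b,1)) for b in blobs((H<15)&(S>90)&(V<110),x0,y0)])
    print("ring?",[tuple(np.round(b,1)) for b in blobs((S<50)&(V<95)&(V>20),x0,y0)])
    out.append(cv2.resize(im,(390,390),interpolation=cv2.INTER_CUBIC))
cv2.imwrite("pics/c2.png",np.hstack(out)[:,:,::-1])
E
```

```text
time: 2.17
tool_pos: [433.6, -271.8, 291.0]
tcp_rot: [3.141, -0.001, -0.372]
contact_force: [0.3, -0.0, -0.1]
grip_width: 56.4
finger_force: 0.0
centre [286. 187.]
handle? [(np.float64(739.0), np.float64(271.1), np.float64(163.1), np.float64(64.0), np.float64(48.0)), (np.float64(312.0), np.float64(279.5), np.float64(191.8), np.float64(18.0), np.float64(22.0))]
ring? [(np.float64(1439.0), np.float64(247.4), np.float64(144.3), np.float64(56.0), np.float64(46.0)), (np.float64(2439.0), np.float64(276.8), np.float64(203.0), np.float64(52.0), np.float64(83.0)), (np.float64(87.0), np.float64(233.6), np.float64(230.1), np.float64(19.0), np.float64(32.0))]
centre [262. 138.]
handle? [(np.float64(275.0), np.float64(243.4), np.float64(116.3), np.float64(40.0), np.float64(47.0)), (np.float64(329.0), np.float64(253.0), np.float64(140.9), np.float64(21.0), np.float64(21.0))]
ring? [(np.float64(61.0), np.float64(239.2), np.float64(113.2), np.float64(35.0), np.float64(34.0)), (np.float64(1550.0), np.float64(255.4), np.float64(138.3), np.float64(49.0), np.float64(50.0))]
```

View pics/c2.png

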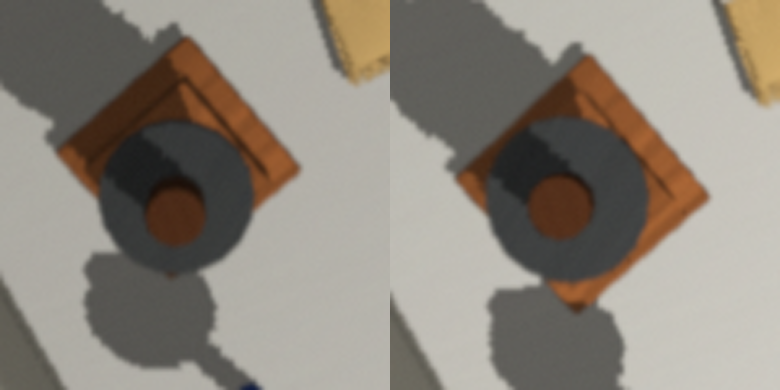

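Both crops show the dark ring disc centred at w1 (280,187.6) and w2 (256.8,139.5). The handle's top disc is at w1 (280.2,193.2) and w2 (254.3,141.7). Next I'll triangulate, and take a first measurement of the block from both fixed cameras.

Run:
```python
from h import *
import pickle
L=lambda n:pickle.load(open(n+".pkl","rb"))
w1,w2,s=L("w1"),L("w2"),L("side")
for n,a,b in(("ring",(280,187.6),(256.8,139.5)),("handle",(280.2,193.2),(254.3,141.7))):
    x,e=tri([ray(w1,*a),ray(w2,*b)]); print(n,x.round(1),np.round(e,2))
    z=82 if n=="ring" else 110
    print(plane(w1,*a,z).round(1),plane(w2,*b,z).round(1))
print(w1["K"][0,0], w1["P"][:3,3])
print("side handle plane",plane(s,303,236,110).round(1))
dp([498,-268,160])
dp([443,145,290],-0.37)
```

```text
ring [ 498.6 -260.5   75.7] [0.82 0.82]
[ 499.8 -260.3   82. ] [ 498.9 -262.    82. ]
handle [ 498.5 -260.6  105. ] [0.34 0.34]
[ 499.6 -260.8  110. ] [ 498.8 -261.6  110. ]
303.97786808396506 [ 578.8357461  -296.8043316   449.36928162]
side handle plane [ 494.7 -270.6  110. ]
pos [ 433.9 -271.7  290.9] rot [ 3.142e+00 -1.000e-03 -3.710e-01] dp(m) [ 0.0583 -0.0267  0.1309] 
pos [ 433.9 -271.7  290.9] rot [ 3.142e+00 -1.000e-03 -3.710e-01] dp(m) [-0.1426 -0.3916  0.0007] ('rotz', -0.001)
```

Rod axis is at about (499,-261), with the handle top at about 105–110 and the ring at about 76–82. Both match the text. I'll move above it and descend to TCP z≈88.

```bash
python3 - <<'E'
from h import *
dp([499,-261,88])
E
python3 -m pendant '{"dp":[[0.03,-0.017,0.04],[0.056,-0.033,0.08],[0.056,-0.034,0.12],[0.056,-0.034,0.15],[0.056,-0.034,0.15],[0.056,-0.034,0.15]],"rotation":[[0,0,0],[0,0,0],[0,0,0],[0,0,0],[0,0,0],[0,0,0]]}'
python3 - <<'E'
from h import *
dp([499,-261,88])
c=cap("wrist"); save(c,"w3.png")
E
```

```text
pos [ 433.9 -271.7  290.9] rot [ 3.142e+00 -1.000e-03 -3.710e-01] dp(m) [ 0.0567 -0.0336  0.2029] 
time: 2.98
tool_pos: [498.8, -260.6, 141.8]
tcp_rot: [3.141, -0.002, -0.371]
contact_force: [0.5, -0.0, 0.8]
grip_width: 49.7
finger_force: 0.0
pos [ 498.8 -260.6  141.8] rot [ 3.141e+00 -2.000e-03 -3.710e-01] dp(m) [0.0003 0.0003 0.0538]
```

View pics/w3.png

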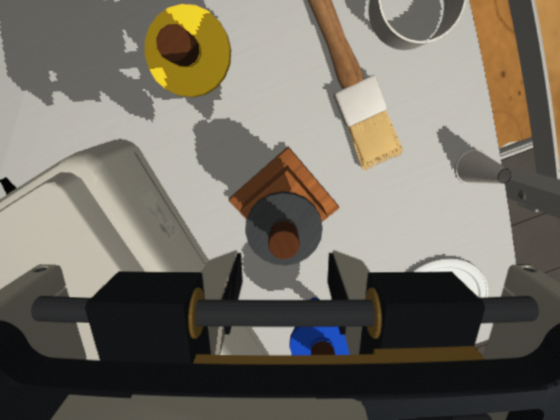

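The handle top at (284,240) lies midway between the fingertips (238 and 330), so the tool is centred. I'll descend and grip, with soft steps near the end.

```bash
python3 - <<'E'
from h import *
import pickle
print(get_obs()["tool_pos"])
# predicted handle-top pixel vs seen
c=dict(pickle.load(open("w1.pkl","rb"))); o=get_obs(); T=np.eye(4); T[:3,:3]=R.from_euler('xyz',o["tcp_rot"]).as_matrix(); T[:3,3]=o["tool_pos"]
c["P"]=T@np.array(vision.capture("wrist")["T_tool_cam"]); print(plane(c,284,240,110).round(1))
E
python3 -m pendant '{"dp":[[0,0,0.02],[0,0,0.038],[0,0,0.048],[0,0,0.053],[0,0,0.0535],[0,0,0.0535]],"rotation":[[0,0,0],[0,0,0],[0,0,0],[0,0,0],[0,0,0],[0,0,0]]}'
python3 -m pendant '{"dp":[[0,0,0],[0,0,0],[0,0,0],[0,0,0],[0,0,0],[0,0,0]],"rotation":[[0,0,0],[0,0,0],[0,0,0],[0,0,0],[0,0,0],[0,0,0]]}' 0.0
```

```text
[ 498.83976462 -260.70207334  142.26390371]
[ 502.6 -261.6  110. ]
time: 3.82
tool_pos: [498.1, -260.4, 87.8]
tcp_rot: [3.141, -0.001, -0.371]
contact_force: [-1.2, 0.3, -0.9]
grip_width: 49.9
finger_force: 0.0
time: 4.58
tool_pos: [497.8, -260.2, 87.3]
tcp_rot: [3.142, -0.0, -0.371]
contact_force: [0.8, 0.9, 1.8]
grip_width: 21.3
finger_force: 30.0
```

Gripped at 21.3 mm with 30 N. I'll lift straight out and then travel toward the block with a view offset.

```bash
python3 -m pendant '{"dp":[[0,0,-0.008],[0,0,-0.02],[0,0,-0.04],[0,0,-0.075],[0,0,-0.115],[0,0,-0.155],[0,0,-0.19],[0,0,-0.203]],"rotation":[[0,0,0],[0,0,0],[0,0,0],[0,0,0],[0,0,0],[0,0,0],[0,0,0],[0,0,0]]}'
python3 -m pendant '{"dp":[[-0.015,-0.018,0],[-0.04,-0.048,0],[-0.07,-0.084,0],[-0.1,-0.12,0],[-0.13,-0.156,0],[-0.16,-0.192,0],[-0.19,-0.228,0],[-0.22,-0.264,0]],"rotation":[[0,0,0],[0,0,0],[0,0,0],[0,0,0],[0,0,0],[0,0,0],[0,0,0],[0,0,0]]}'
python3 -m pendant '{"dp":[[-0.03,-0.036,0],[-0.055,-0.066,0],[-0.07,-0.085,0],[-0.078,-0.093,0],[-0.078,-0.093,0],[-0.078,-0.093,0]],"rotation":[[0,0,0],[0,0,0],[0,0,0],[0,0,0],[0,0,0],[0,0,0]]}'
python3 - <<'E'
from h import *
import pickle
c=cap("wrist"); save(c,"w4.png"); pickle.dump(c,open("w4.pkl","wb")); print(get_obs()["tool_pos"])
print(proj(c,[443,145,80]).round())
E
```

```text
time: 5.58
tool_pos: [498.2, -260.5, 293.1]
tcp_rot: [3.14, -0.004, -0.371]
contact_force: [0.8, 0.1, -1.6]
grip_width: 21.3
finger_force: 30.0
time: 6.58
tool_pos: [387.3, 67.0, 289.6]
tcp_rot: [3.141, 0.001, -0.372]
contact_force: [0.1, 0.5, -3.0]
grip_width: 21.1
finger_force: 30.0
time: 7.32
tool_pos: [349.8, 179.9, 290.0]
tcp_rot: [3.141, 0.0, -0.372]
contact_force: [0.2, 0.0, -1.7]
grip_width: 21.3
finger_force: 30.0
[349.83970698 179.89441995 290.05997157]
[283. 102.]
```

View pics/w4.png

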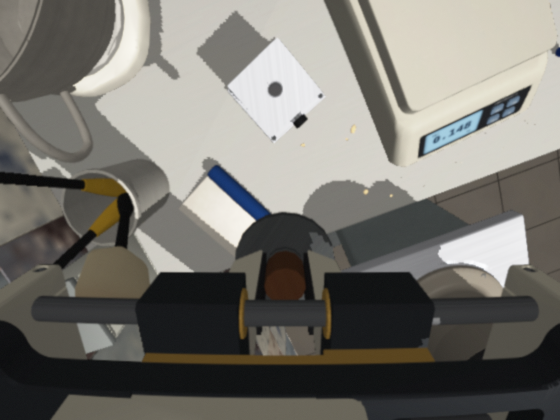

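The wrist view shows the block top with the bore at (275,90), and the rod held with its ring at about (285,250). I'll move closer to the mouth for a second view.

```bash
python3 -m pendant '{"dp":[[0.02,0.01,0.005],[0.04,0.02,0.015],[0.05,0.025,0.02],[0.05,0.025,0.02],[0.05,0.025,0.02]],"rotation":[[0,0,0],[0,0,0],[0,0,0],[0,0,0],[0,0,0]]}'
python3 - <<'E'
from seg import *
import pickle
w4=pickle.load(open("w4.pkl","rb")); w5=cap("wrist"); pickle.dump(w5,open("w5.pkl","wb")); print(get_obs()["tool_pos"])
P=None; rs=[]
for c,g in((w4,None),(w5,None)):
    X=plane(w4,275,90,80)
    im,x0,y0=near(c,X,18)
    gr=cv2.cvtColor(im,cv2.COLOR_RGB2GRAY); b=max(blobs(gr<130,x0,y0,20)); print(np.round(b,1),plane(c,b[1],b[2],80).round(1)); rs.append(ray(c,b[1],b[2]))
x,e=tri(rs); print("mouth",x.round(1),np.round(e,2))
# ring in w5: fit
c=w5; hs=cv2.cvtColor(c["img"],cv2.COLOR_RGB2HSV); 
cv2.imwrite("pics/c5.png",cv2.resize(np.vstack([w4["img"][200:300,220:350],w5["img"][200:300,220:350]]),(520,800)[:2] and (390,600))[:,:,::-1])
E
```

```text
time: 8.0
tool_pos: [386.9, 139.4, 270.4]
tcp_rot: [-3.141, -0.0, -0.371]
contact_force: [-0.3, -0.3, -1.3]
grip_width: 21.4
finger_force: 30.0
[386.87793714 139.52721072 270.51906027]
[149.  274.7  88.9  14.   14. ] [459.6 149.   80. ]
[155.  253.1 134.   14.   15. ] [459.8 148.9  80. ]
mouth [459.8 149.1  78.4] [0.05 0.05]
```

View pics/c5.png

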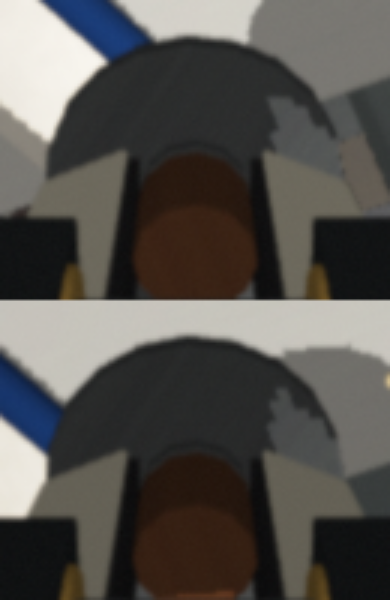

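Mouth is at (459.7,149.0), z≈78.4, which fits 80. The crops show the ring's far edge at about (284,214) and the handle top at about (285,286). From those I'll work out the rod's offset in the tool.

Run:
```python
from h import *
import pickle
c=dict(pickle.load(open("w4.pkl","rb"))); c["P"]=np.array(vision.capture("wrist")["T_tool_cam"])
for u,v,z in((284,215,5.5),(284,212.5,12.5),(285,286,-22.7),(265,286,-22.7),(305,286,-22.7)): print(u,v,z,plane(c,u,v,z).round(1))
for u in(235.7,331.7): print(plane(c,u,250,9).round(1))
dp([459.7,149,192])
```

```text
284 215 5.5 [30.6 -0.5  5.5]
284 212.5 12.5 [29.8 -0.5 12.5]
285 286 -22.7 [  1.6   0.  -22.7]
265 286 -22.7 [  1.6 -10.3 -22.7]
305 286 -22.7 [  1.5  10.3 -22.7]
[  7.  -29.8   9. ]
[ 7.  28.4  9. ]
pos [386.9 139.6 270.5] rot [-3.141 -0.    -0.371] dp(m) [ 0.0644 -0.0351  0.0786]
```

```bash
python3 -m pendant '{"dp":[[0.02,-0.011,0.02],[0.045,-0.025,0.045],[0.06,-0.033,0.07],[0.0637,-0.0349,0.09],[0.0637,-0.0349,0.1],[0.0637,-0.0349,0.1]],"rotation":[[0,0,0],[0,0,0],[0,0,0],[0,0,0],[0,0,0],[0,0,0]]}'
python3 - <<'E'
from h import *
dp([459.1,149.2,160]); print(get_obs()["contact_force"])
im=[]
for n in("side","scene"):
    c=cap(n); u,v=proj(c,[459.7,149,110]).astype(int); im.append(cv2.resize(c["img"][v-35:v+35,u-35:u+35],(400,400),interpolation=cv2.INTER_CUBIC))
cv2.imwrite("pics/c6.png",np.hstack(im)[:,:,::-1])
E
```

```text
time: 8.85
tool_pos: [458.5, 148.8, 170.1]
tcp_rot: [3.141, 0.001, -0.371]
contact_force: [-0.4, -0.3, -1.3]
grip_width: 21.2
finger_force: 30.0
pos [458.5 148.8 170.1] rot [ 3.141e+00  1.000e-03 -3.710e-01] dp(m) [ 0.0004 -0.0005  0.0101] 
[-0.42404917 -0.30650373 -1.3391178 ]
```

View pics/c6.png

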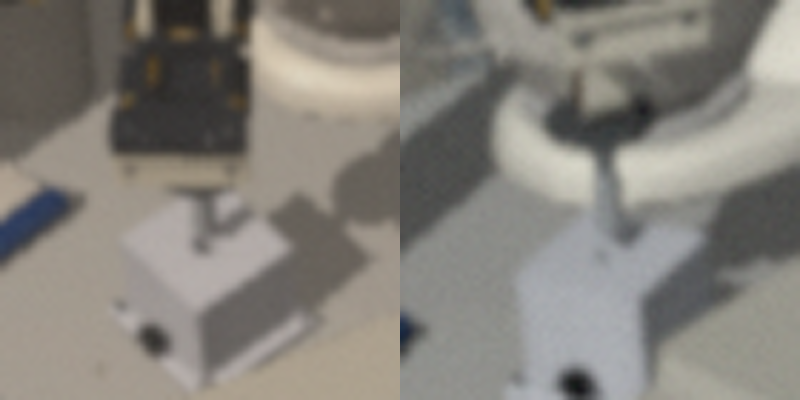

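Both fixed views show the shaft directly over the bore and well clear of the face. I'll lower it gently while watching the force.

```bash
python3 -m pendant '{"dp":[[0.0005,0,0.005],[0.0005,0,0.009],[0.0005,0,0.012],[0.0005,0,0.014],[0.0005,0,0.016],[0.0005,0,0.018],[0.0005,0,0.020],[0.0005,0,0.020]],"rotation":[[0,0,0],[0,0,0],[0,0,0],[0,0,0],[0,0,0],[0,0,0],[0,0,0],[0,0,0]]}'
```

```text
time: 9.95
tool_pos: [459.5, 148.4, 150.0]
tcp_rot: [3.141, 0.0, -0.371]
contact_force: [-0.7, 0.9, -1.6]
grip_width: 21.0
finger_force: 30.0
```

```bash
python3 -m pendant '{"dp":[[0,0,0.004],[0,0,0.008],[0,0,0.012],[0,0,0.016],[0,0,0.020],[0,0,0.024],[0,0,0.026],[0,0,0.026]],"rotation":[[0,0,0],[0,0,0],[0,0,0],[0,0,0],[0,0,0],[0,0,0],[0,0,0],[0,0,0]]}'
```

```text
time: 10.95
tool_pos: [459.5, 148.4, 124.0]
tcp_rot: [3.141, 0.0, -0.371]
contact_force: [0.6, 0.4, -1.7]
grip_width: 21.4
finger_force: 30.0
```

```bash
cat > g.py <<'E'
import sys; from plant import get_obs
o=get_obs(); f=o["contact_force"]; print(round(o["tool_pos"][2],2),f.round(1)); sys.exit(int(f[2]>float(sys.argv[1])))
E
python3 -m pendant '{"dp":[[0,0,0.002],[0,0,0.004],[0,0,0.005],[0,0,0.005]],"rotation":[[0,0,0],[0,0,0],[0,0,0],[0,0,0]]}' | grep -E 'force' ; python3 g.py 1 &&
python3 -m pendant '{"dp":[[0,0,0.0006],[0,0,0.0006]],"rotation":[[0,0,0],[0,0,0]]}' >/dev/null && python3 g.py 1.5 &&
python3 -m pendant '{"dp":[[0,0,0.0006],[0,0,0.0006]],"rotation":[[0,0,0],[0,0,0]]}' >/dev/null && python3 g.py 1.5 &&
python3 -m pendant '{"dp":[[0,0,0.0006],[0,0,0.0006]],"rotation":[[0,0,0],[0,0,0]]}' >/dev/null && python3 g.py 1.5 &&
python3 -m pendant '{"dp":[[0,0,0.0006],[0,0,0.0006]],"rotation":[[0,0,0],[0,0,0]]}' >/dev/null && python3 g.py 1.5 &&
python3 -m pendant '{"dp":[[0,0,0.0006],[0,0,0.0006]],"rotation":[[0,0,0],[0,0,0]]}' >/dev/null && python3 g.py 1.5 &&
python3 -m pendant '{"dp":[[0,0,0.0006],[0,0,0.0006]],"rotation":[[0,0,0],[0,0,0]]}' >/dev/null && python3 g.py 1.5 &&
python3 -m pendant '{"dp":[[0,0,0.0006],[0,0,0.0006]],"rotation":[[0,0,0],[0,0,0]]}' >/dev/null && python3 g.py 1.5 &&
python3 -m pendant '{"dp":[[0,0,0.0006],[0,0,0.0006]],"rotation":[[0,0,0],[0,0,0]]}' >/dev/null && python3 g.py 1.5 &&
python3 -m pendant '{"dp":[[0,0,0.0006],[0,0,0.0006]],"rotation":[[0,0,0],[0,0,0]]}' >/dev/null && python3 g.py 1.5 &&
python3 -m pendant '{"dp":[[0,0,0.0006],[0,0,0.0006]],"rotation":[[0,0,0],[0,0,0]]}' >/dev/null && python3 g.py 1.5
```

```text
contact_force: [0.2, 0.3, -1.7]
finger_force: 30.0
119.07 [ 0.2  0.3 -1.7]
118.57 [-1.7  0.3 -0.9]
117.97 [-0.4  1.2 -1.7]
117.34 [ 0.   0.5 -1.5]
116.72 [-0.9  1.  -0.8]
116.13 [-1.   0.9 -0.5]
115.54 [-0.9  1.6 -0.8]
114.91 [-0.8  1.7 -0.8]
114.33 [ 0.3  1.  -1.2]
113.73 [-0.6  1.4 -1.3]
113.16 [-1.9  1.4 -1. ]
```

```bash
python3 -m pendant '{"dp":[[-0.0004,-0.0004,0.0006],[-0.0004,-0.0004,0.0006]],"rotation":[[0,0,0],[0,0,0]]}' >/dev/null && python3 g.py 1.5 &&
python3 -m pendant '{"dp":[[0,0,0.0006],[0,0,0.0006]],"rotation":[[0,0,0],[0,0,0]]}' >/dev/null && python3 g.py 1.5 &&
python3 -m pendant '{"dp":[[0,0,0.0006],[0,0,0.0006]],"rotation":[[0,0,0],[0,0,0]]}' >/dev/null && python3 g.py 1.5 &&
python3 -m pendant '{"dp":[[0,0,0.0006],[0,0,0.0006]],"rotation":[[0,0,0],[0,0,0]]}' >/dev/null && python3 g.py 1.5 &&
python3 -m pendant '{"dp":[[0,0,0.0006],[0,0,0.0006]],"rotation":[[0,0,0],[0,0,0]]}' >/dev/null && python3 g.py 1.5 &&
python3 -m pendant '{"dp":[[0,0,0.0006],[0,0,0.0006]],"rotation":[[0,0,0],[0,0,0]]}' >/dev/null && python3 g.py 1.5 &&
python3 -m pendant '{"dp":[[0,0,0.0006],[0,0,0.0006]],"rotation":[[0,0,0],[0,0,0]]}' >/dev/null && python3 g.py 1.5 &&
python3 -m pendant '{"dp":[[0,0,0.0006],[0,0,0.0006]],"rotation":[[0,0,0],[0,0,0]]}' >/dev/null && python3 g.py 1.5 &&
python3 -m pendant '{"dp":[[0,0,0.0006],[0,0,0.0006]],"rotation":[[0,0,0],[0,0,0]]}' >/dev/null && python3 g.py 1.5 &&
python3 -m pendant '{"dp":[[0,0,0.0006],[0,0,0.0006]],"rotation":[[0,0,0],[0,0,0]]}' >/dev/null && python3 g.py 1.5 &&
python3 -m pendant '{"dp":[[0,0,0.0006],[0,0,0.0006]],"rotation":[[0,0,0],[0,0,0]]}' >/dev/null && python3 g.py 1.5 &&
python3 -m pendant '{"dp":[[0,0,0.0006],[0,0,0.0006]],"rotation":[[0,0,0],[0,0,0]]}' >/dev/null && python3 g.py 1.5 &&
python3 -m pendant '{"dp":[[0,0,0.0006],[0,0,0.0006]],"rotation":[[0,0,0],[0,0,0]]}' >/dev/null && python3 g.py 1.5 &&
python3 -m pendant '{"dp":[[0,0,0.0006],[0,0,0.0006]],"rotation":[[0,0,0],[0,0,0]]}' >/dev/null && python3 g.py 1.5 &&
python3 -m pendant '{"dp":[[0,0,0.0006],[0,0,0.0006]],"rotation":[[0,0,0],[0,0,0]]}' >/dev/null && python3 g.py 1.5 &&
python3 -m pendant '{"dp":[[0,0,0.0006],[0,0,0.0006]],"rotation":[[0,0,0],[0,0,0]]}' >/dev/null && python3 g.py 1.5
```

```text
112.54 [-0.3 -0.3 -2.1]
111.94 [ 0.4  0.1 -1.3]
111.32 [ 0.1 -0.2 -1.7]
110.73 [ 0.1 -0.1 -2.1]
110.16 [-0.4  0.2 -1.9]
110.06 [-1.3 -0.   4.6]
```

Contact at TCP z≈110.1, with a stiffness of about 12 N/mm. I'll press in small steps.

```bash
python3 -m pendant '{"dp":[[0,0,0.0003],[0,0,0.0003]],"rotation":[[0,0,0],[0,0,0]]}' >/dev/null ; python3 g.py 9.5 &&
python3 -m pendant '{"dp":[[0,0,0.00015],[0,0,0.00015]],"rotation":[[0,0,0],[0,0,0]]}' >/dev/null ; python3 g.py 20
```

```text
110.03 [-0.5 -0.8  7.2]
110.01 [-1.5 -0.8  9. ]
```

```bash
python3 -m pendant '{"dp":[[0,0,0.0002],[0,0,0.0002],[0,0,0.0002],[0,0,0.0002]],"rotation":[[0,0,0],[0,0,0],[0,0,0],[0,0,0]]}' >/dev/null ; python3 g.py 20
python3 -m pendant '{"dp":[[0,0,0],[0,0,0],[0,0,0],[0,0,0],[0,0,0],[0,0,0],[0,0,0],[0,0,0]],"rotation":[[0,0,0],[0,0,0],[0,0,0],[0,0,0],[0,0,0],[0,0,0],[0,0,0],[0,0,0]]}'
```

```text
109.98 [-1.  -1.1  9.7]
time: 17.45
tool_pos: [460.0, 149.0, 110.0]
tcp_rot: [-3.141, -0.002, -0.371]
contact_force: [-1.3, -0.8, 10.0]
grip_width: 21.2
finger_force: 30.0
```

```bash
python3 -m pendant '{"dp":[[0,0,0.00015],[0,0,0.00015],[0,0,0.00015],[0,0,0.00015],[0,0,0.00015],[0,0,0.00015],[0,0,0.00015],[0,0,0.00015]],"rotation":[[0,0,0],[0,0,0],[0,0,0],[0,0,0],[0,0,0],[0,0,0],[0,0,0],[0,0,0]]}' | grep contact; python3 g.py 20
python3 -m pendant '{"dp":[[0,0,0],[0,0,0],[0,0,0],[0,0,0]],"rotation":[[0,0,0],[0,0,0],[0,0,0],[0,0,0]]}' | grep contact
```

```text
contact_force: [-1.9, -0.1, 10.3]
109.96 [-1.9 -0.1 10.3]
contact_force: [-2.3, -2.0, 10.9]
```

The bottom press is now about 12 N, held for over 2 s. I'll relieve it and open to 34 mm.

```bash
python3 -m pendant '{"dp":[[0,0,-0.0006],[0,0,-0.0012],[0,0,-0.0012]],"rotation":[[0,0,0],[0,0,0],[0,0,0]]}' | grep contact
python3 -m pendant '{"dp":[[0,0,0],[0,0,0],[0,0,0],[0,0,0],[0,0,0]],"rotation":[[0,0,0],[0,0,0],[0,0,0],[0,0,0],[0,0,0]]}' 0.034
python3 - <<'E'
from h import *
c=cap("wrist"); cv2.imwrite("pics/c7.png",cv2.resize(c["img"][150:330,170:400],(690,540))[:,:,::-1])
E
```

```text
contact_force: [-0.3, 1.2, 4.6]
time: 19.95
tool_pos: [459.3, 148.9, 110.0]
tcp_rot: [3.141, 0.0, -0.371]
contact_force: [-0.0, -0.1, 0.0]
grip_width: 34.1
finger_force: 0.0
```

View pics/c7.png

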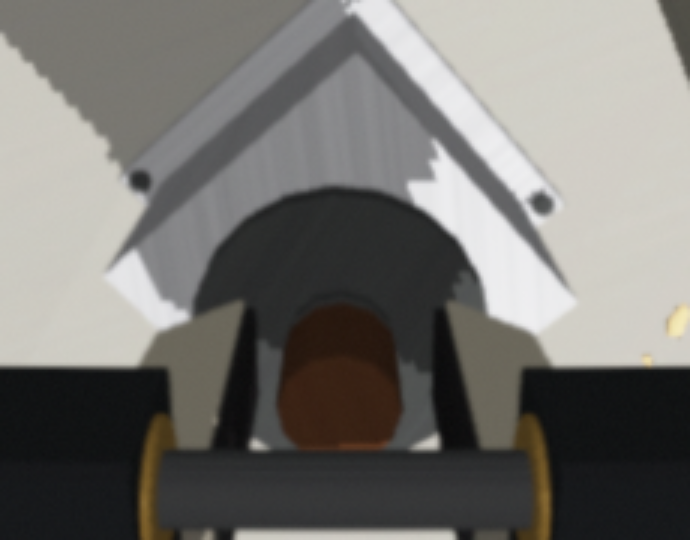

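Released: the rod stands upright, centred between the fingers, with the ring well above the face. Now I'll push the ring down slowly.

```bash
python3 -m pendant '{"dp":[[0,0,0.001],[0,0,0.002],[0,0,0.003],[0,0,0.004],[0,0,0.005],[0,0,0.006],[0,0,0.007],[0,0,0.008]],"rotation":[[0,0,0],[0,0,0],[0,0,0],[0,0,0],[0,0,0],[0,0,0],[0,0,0],[0,0,0]]}' |grep -E "contact|pos"; python3 g.py 7 &&
python3 -m pendant '{"dp":[[0,0,0.001],[0,0,0.002],[0,0,0.003],[0,0,0.004]],"rotation":[[0,0,0],[0,0,0],[0,0,0],[0,0,0]]}' |grep -E "contact|pos"; python3 g.py 7 &&
python3 -m pendant '{"dp":[[0,0,0.001],[0,0,0.002],[0,0,0.003],[0,0,0.004]],"rotation":[[0,0,0],[0,0,0],[0,0,0],[0,0,0]]}' |grep -E "contact|pos"; python3 g.py 7
```

```text
tool_pos: [459.4, 148.9, 102.0]
contact_force: [-1.5, -0.7, 3.4]
102.03 [-1.5 -0.7  3.4]
tool_pos: [459.3, 148.9, 97.9]
contact_force: [0.3, -1.0, 4.3]
97.9 [ 0.3 -1.   4.3]
tool_pos: [459.3, 148.9, 93.9]
contact_force: [0.3, -0.8, 3.5]
93.91 [ 0.3 -0.8  3.5]
```

Sliding at about 4 N as expected; the face should be at TCP ≈ 87.

```bash
python3 -m pendant '{"dp":[[0,0,0.0006],[0,0,0.0012],[0,0,0.0018],[0,0,0.0024]],"rotation":[[0,0,0],[0,0,0],[0,0,0],[0,0,0]]}' >/dev/null; python3 g.py 7 &&
python3 -m pendant '{"dp":[[0,0,0.0006],[0,0,0.0012],[0,0,0.0012]],"rotation":[[0,0,0],[0,0,0],[0,0,0]]}' >/dev/null; python3 g.py 7 &&
python3 -m pendant '{"dp":[[0,0,0.0006],[0,0,0.0006]],"rotation":[[0,0,0],[0,0,0]]}' >/dev/null && python3 g.py 7 &&
python3 -m pendant '{"dp":[[0,0,0.0005],[0,0,0.0005]],"rotation":[[0,0,0],[0,0,0]]}' >/dev/null && python3 g.py 7 &&
python3 -m pendant '{"dp":[[0,0,0.0005],[0,0,0.0005]],"rotation":[[0,0,0],[0,0,0]]}' >/dev/null && python3 g.py 7 &&
python3 -m pendant '{"dp":[[0,0,0.0005],[0,0,0.0005]],"rotation":[[0,0,0],[0,0,0]]}' >/dev/null && python3 g.py 7 &&
python3 -m pendant '{"dp":[[0,0,0.0005],[0,0,0.0005]],"rotation":[[0,0,0],[0,0,0]]}' >/dev/null && python3 g.py 7 &&
python3 -m pendant '{"dp":[[0,0,0.0005],[0,0,0.0005]],"rotation":[[0,0,0],[0,0,0]]}' >/dev/null && python3 g.py 7 &&
python3 -m pendant '{"dp":[[0,0,0.0005],[0,0,0.0005]],"rotation":[[0,0,0],[0,0,0]]}' >/dev/null && python3 g.py 7 &&
python3 -m pendant '{"dp":[[0,0,0.0005],[0,0,0.0005]],"rotation":[[0,0,0],[0,0,0]]}' >/dev/null && python3 g.py 7 &&
python3 -m pendant '{"dp":[[0,0,0.0005],[0,0,0.0005]],"rotation":[[0,0,0],[0,0,0]]}' >/dev/null && python3 g.py 7
```

```text
91.55 [-0.5 -1.   4. ]
90.3 [-0.2 -0.6  2.2]
89.73 [-0.8 -1.6  3.6]
89.25 [-0.6 -0.4  3.2]
88.74 [-0.6 -0.5  2.9]
88.25 [-1.  -1.6  3.5]
87.73 [-0.6 -0.6  2.7]
87.31 [-0.5 -1.   4.7]
87.25 [-1.9 -1.9  8.8]
```

Ring on the face at TCP z 87.3. I'll press to about 13 N in total (≈ 9–10 N on the block) and hold for 2 s.

```bash
python3 -m pendant '{"dp":[[0,0,0.0003],[0,0,0.0003]],"rotation":[[0,0,0],[0,0,0]]}' >/dev/null ; python3 g.py 11.5 &&
python3 -m pendant '{"dp":[[0,0,0.0002],[0,0,0.0002]],"rotation":[[0,0,0],[0,0,0]]}' >/dev/null ; python3 g.py 20
python3 -m pendant '{"dp":[[0,0,0],[0,0,0],[0,0,0],[0,0,0],[0,0,0],[0,0,0],[0,0,0],[0,0,0]],"rotation":[[0,0,0],[0,0,0],[0,0,0],[0,0,0],[0,0,0],[0,0,0],[0,0,0],[0,0,0]]}' |grep contact
python3 -m pendant '{"dp":[[0,0,0],[0,0,0],[0,0,0],[0,0,0],[0,0,0],[0,0,0],[0,0,0],[0,0,0]],"rotation":[[0,0,0],[0,0,0],[0,0,0],[0,0,0],[0,0,0],[0,0,0],[0,0,0],[0,0,0]]}'
```

```text
87.21 [-2.5 -1.8 11.2]
87.19 [-3.5 -1.1 13.4]
contact_force: [-3.4, -2.0, 13.4]
time: 27.12
tool_pos: [459.4, 148.9, 87.2]
tcp_rot: [-3.141, -0.001, -0.371]
contact_force: [-4.0, -2.3, 13.5]
grip_width: 34.2
finger_force: 6.6
```

```bash
python3 -m pendant '{"dp":[[0,0,-0.0006],[0,0,-0.0015],[0,0,-0.003],[0,0,-0.003]],"rotation":[[0,0,0],[0,0,0],[0,0,0],[0,0,0]]}' |grep -E "contact|finger"
python3 -m pendant '{"dp":[[0,0,0],[0,0,0],[0,0,-0.005],[0,0,-0.015],[0,0,-0.035],[0,0,-0.065],[0,0,-0.1],[0,0,-0.12]],"rotation":[[0,0,0],[0,0,0],[0,0,0],[0,0,0],[0,0,0],[0,0,0],[0,0,0],[0,0,0]]}' 0.042
python3 -m pendant '{"dp":[[-0.02,0,-0.01],[-0.05,0,-0.02],[-0.06,0,-0.02],[-0.06,0,-0.02]],"rotation":[[0,0,0],[0,0,0],[0,0,0],[0,0,0]]}' |grep -E "contact|pos"
python3 - <<'E'
from h import *
c=cap("wrist"); u,v=proj(c,[459.7,149,90]).astype(int); print(u,v)
w=c["img"][max(v-60,0):v+60,u-60:u+60]; c=cap("scene"); u,v=proj(c,[459.7,149,95]).astype(int); s=c["img"][v-40:v+40,u-40:u+40]
cv2.imwrite("pics/c8.png",np.hstack([cv2.resize(i,(400,400),interpolation=cv2.INTER_CUBIC) for i in(w,s)])[:,:,::-1])
E
```

```text
contact_force: [-0.3, 0.1, -0.8]
finger_force: 0.0
time: 28.62
tool_pos: [459.9, 149.1, 211.9]
tcp_rot: [-3.14, -0.003, -0.371]
contact_force: [-0.4, -0.8, 0.0]
grip_width: 42.0
finger_force: 0.0
tool_pos: [402.6, 171.0, 229.1]
contact_force: [0.2, 0.1, 0.6]
284 140
```

View pics/c8.png

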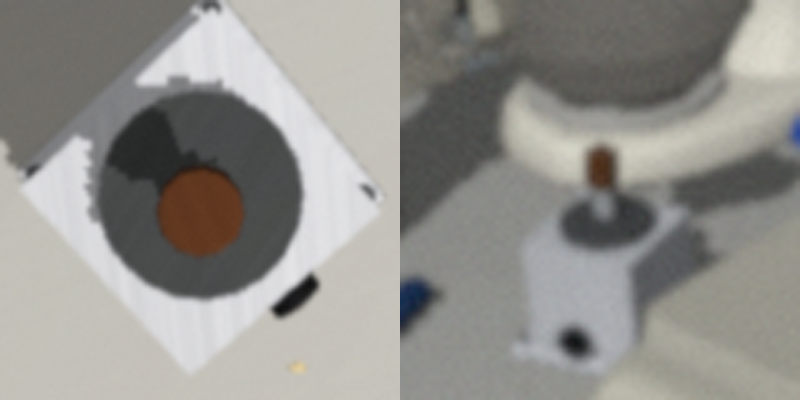

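The ring sits flat on the block's face, the rod stands upright in the bore, and the gripper is clear. I'm handing the job in.

```bash
python3 -c "
from plant import workorder
print(workorder.close_job())"
```

```text
the job is handed in; nothing more can be done
None
```

I handed the job in with rod and ring standing in the block: rod pressed on the bottom at about 12 N (asked for about 13), ring on the face at about 10 N for just over 2 s, gripper clear, no bystander touched; the hand-in returned no verdict.

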